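# Bring the tasting jars out from behind the sale jars

### The job

Set out the two small tasting jars that stand in the back row of the wooden rack: the red-lidded one on the middle of the round cork coaster, the small yellow-lidded one on the middle of the square blue tile. The taller containers standing in front of them are in the way: put those aside on the white tray (nowhere else), and once the tasting jars are out stand each one back in the rack exactly where it was. Leave the red toothpick carton alone, knock nothing over, and finish with everything upright and at rest.

Things in the scene. Friction and masses are not known exactly. Their poses are not given: they have to be found in the camera images.
- rack: fixed wooden rack; origin under it at table level, x to its back, z up. Floor 12 mm up. Columns at y=84,0,-84 mm. Back: cubbies 72 wide, things at x=28 between cheeks 96 tall from x=13: grip only fore and aft, the front clear; back panel x=93, 60 tall, so 35 free behind. Front: open undivided ledge, a taller container at x=-40 almost touching each; rail x=-87, top 33; end cheeks y=±126, 36 tall
- tray: white side tray with a thin steel rim, fixed, 180 mm long (its x) x 104 mm wide (its y); origin on the table under its centre, z up; its floor is 8 mm above the table and its rim 14 mm; room for two containers side by side at x = +42 and -42 mm
- round_coaster: round cork coaster with a dark wooden edge, fixed, 110 mm across, top 8 mm above the table; origin on the table under its centre, z up
- square_tile: square glazed blue tile, fixed, 104 x 104 mm, top 8 mm above the table; origin on the table under its centre, z up
- red_jar: small glass jar with a red lid, loose, 60 mm across and 86 mm tall, 0.24 kg; the lid is 54 mm across and spans 68 to 86 mm above the jar's foot; origin at the centre of the foot, z up; stands in one of the cubbies
- small_yellow: small glass jar with a yellow lid, loose, 54 mm across and 84 mm tall, 0.19 kg; the lid is 48 mm across and spans 67 to 84 mm above the foot; origin at the centre of the foot, z up; stands in one of the cubbies
- pick_carton: small red toothpick carton, loose, 30 x 46 mm and 64 mm tall, 0.03 kg; origin at the centre of its foot, z up; stands in the remaining cubby and stays there
- big_yellow: big glass jar with a yellow lid, loose, 69 mm across and 128 mm tall, 0.48 kg; the lid is 60 mm across and spans 107 to 128 mm above the foot; origin at the centre of the foot, z up; stands on the rack's ledge
- blue_jar: glass jar with a dark blue lid, loose, 60 mm across and 120 mm tall, 0.34 kg; the lid is 52 mm across and spans 100 to 120 mm above the foot; origin at the centre of the foot, z up; stands on the rack's ledge
- black_cap: slim spice jar with a black cap, loose, 41 mm across and 105 mm tall, 0.11 kg; the cap is 40 mm across and spans 84 to 105 mm above the foot; origin at the centre of the foot, z up; stands on the rack's ledge. The jar behind it rises as high as its cap, so grip it from its sides (along the rack's y)

How it is judged:
By the outcome, as a careful person would: the job done as asked, in the order asked, and still so for the second after the job is handed in, with the robot touching nothing.
It also fails if it takes over 128 s, if anything falls off the work surface, if the arm or the gripper's body presses on something with over 40 N, if the wrist force passes 120 N, or if a joint passes its speed limit or range.

### The arm

A 6-joint arm with a two-finger parallel gripper is mounted at the origin on a cart in front of the work surface, level with it; the furniture and walls round the work are solid. World frame = base frame: x ahead of the robot, y to its left, z up, the work surface at z = 0. Lengths are in m, angles in rad, forces in N, time in s.
With the tool pointing down it reaches from about 0.375 to 0.975 m from the base axis. Payload 3.8 kg.
Tool frame: the origin (TCP) lies at the very end of the fingers, on their centre line; the grasp point (between the pads) lies 19 mm behind it; z points along the fingers, y is the line along which they close (so a half turn about z gives the same grasp; the last joint's range is limited). The gripper opens to 85 mm and grips with 20 to 120 N. Pads are 22 mm wide; open, the fingers measure 114 mm over their backs; the gripper's body (76 mm by 85 mm) begins 54 mm behind the grasp point. The pads swing forward as they close: fully open they stand 13 mm farther back than shut.
Start: joints at [-1.148, 0.264, 1.604, -0, 1.274, -0.037], TCP at [0.3, -0.605, 0.231] pointing down, gripper open.
Joint ranges: [-2.63, 2.63], [-0.94, 2.18], [0.31, 2.57], [-1.31, 4.45], [0, 2.66], [-2.55, 2.55]. Speed limits (rad/s): [2.57, 2.57, 3.14, 3.14, 3.14, 3.14].

### API

Orientations are given as a rotation vector (axis times angle).
In Python, from workcell import * gives the robot as it stands.
- The arm moves only by the shell command python3 -m crank 'ROWS' [OPENING] [FORCE]. ROWS is JSON, a list that holds one entry, the list of rows, each a list of 6 numbers: the shift along the tool's x, y, z in cm, then the turn, a rotation vector about the tool's x, y, z in rad. In form: [[[dx, dy, dz, ax, ay, az], ...]]. A call has 1 to 8 rows; each row shifts and turns the commanded pose from where the row before left it, along the tool's axes as they then stand; what a row does not reach is not made up. A row lasts 1/12 s, in which the tool goes at most 41.7 mm and 7.16 degrees, less where a joint would pass 70% of its speed; a pose out of reach is approached as far as the arm can. A call with a gripper value outside its range is refused whole. OPENING is the finger opening in cm, from 0 to 8.54, set as the call begins (- or left out, the last holds). The fingers move at their own pace and stop on an object; FORCE is the grip in N (left out, the last holds). Time passes only in rows, so rows that do not move let the fingers close. It gives the time, the measured TCP pose, the force, the opening and the grip force at its end, in the units of the state.
- read_state(): the state, without advancing time (a new reading comes with each control period).
- read_camera(name): name is "side" or "top"; returns the picture (480x640x3 uint8, blue, green, red); there is no depth.
- camera_model(name): a dict with "camera_matrix" (3x3 intrinsics, pixels), "R" (3x3) and "t" (3): a world point X has camera coordinates R X + t. Camera axes: x right, y down, z forward; pixel columns grow to the right and rows downward; lengths in m; the calibration is good to about 2 mm. A picture is of the moment at which its call begins. camera_model takes no time and is no camera call.
- finish_job(): hands the job in; it is judged then, once.
The state is a dict: "time": time; "q": joint angles; "joint_vel": joint speeds; "joint_torque": joint torques, N m; "tool_pos": TCP position; "tcp_rot": TCP orientation; "wrist_force": force on the tool from outside, world axes, zero at the start; "torque": the same for the moment, N m; "width": opening from 0.0 (shut) to 1.0 (fully open); "grip_force": force on a finger pad.
Only numpy, scipy, OpenCV 4.12 (cv2) and the standard library are available. Lean on these libraries where they do the work, as an engineer would, in place of code of your own. Each camera call takes 0.05 s, during which the arm holds its last target. There are 200 camera calls.

## Working session

There is one attempt and no reset: what is moved stays moved. The work goes in short steps, Python scripts to look and compute and a shell command to move; the robot and the scene stay as the last step left them, time stands still between calls to the robot, and variables do not carry over. Pictures are saved under pics/ and viewed, at most 14 in all, crops included, and the job is handed in when it is done.

```bash
ls; mkdir -p pics
python3 - <<'E'
from workcell import *
import cv2
for n in("side","top"):
    cv2.imwrite(f"pics/{n}0.png",read_camera(n)); m=camera_model(n); print(n,m)
s=read_state();print(s)
E
```

```text
pics
side {'camera_matrix': array([[497.59472965,   0.        , 320.91001797],
       [  0.        , 497.59472965, 229.1808063 ],
       [  0.        ,   0.        ,   1.        ]]), 'R': array([[-0.11514457,  0.99321633,  0.01621907],
       [ 0.74936114,  0.09756916, -0.65493369],
       [-0.65207331, -0.06325811, -0.75551228]]), 't': array([ 0.07364836, -0.38071161,  1.54895772])}
top {'camera_matrix': array([[452.55669185,   0.        , 318.62743311],
       [  0.        , 452.55669185, 241.04152905],
       [  0.        ,   0.        ,   1.        ]]), 'R': array([[ 0.01357433, -0.99987346,  0.00829502],
       [-0.99933172, -0.01384762, -0.03382828],
       [ 0.03393886, -0.00783028, -0.99939324]]), 't': array([-0.03060658,  0.53100625,  1.02180041])}
{'time': 0.1, 'q': array([-1.14789448e+00,  2.64689349e-01,  1.60525697e+00, -1.61465802e-05,
        1.27370754e+00, -3.69053282e-02]), 'joint_vel': array([ 2.07000661e-03,  2.30718029e-04, -3.69872617e-03, -7.43282346e-04,
       -8.61849849e-04,  7.17016098e-05]), 'joint_torque': array([ 3.72879194e-04, -5.16708505e+01, -3.68589807e+01, -4.44053285e-05,
        6.28093680e-03, -1.54905456e-05]), 'tool_pos': array([ 0.29926266, -0.60428479,  0.23006821]), 'tcp_rot': array([-3.05696365e+00, -7.15464515e-01,  6.44383364e-04]), 'wrist_force': array([0.02694437, 0.39172547, 0.33225938]), 'torque': array([-0.01448109,  0.01293225, -0.02341982]), 'grip_force': 0.0, 'width': 0.9995960073050185}
```

View pics/side0.png

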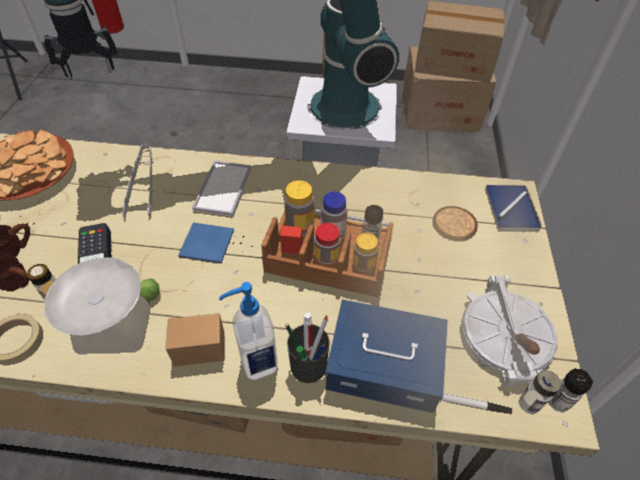

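View pics/top0.png

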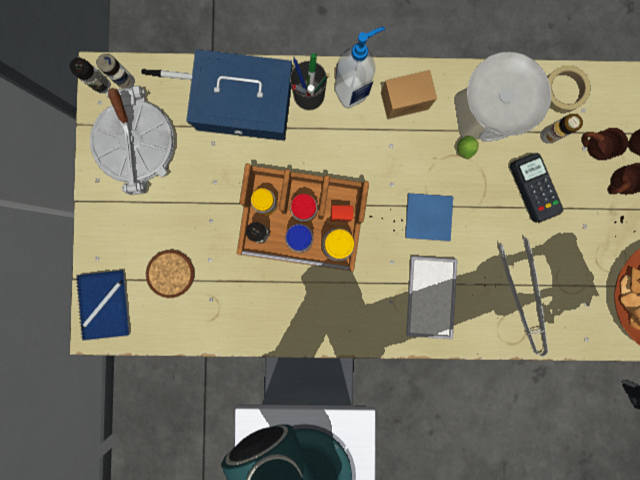

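Top view: black cap (258,232), blue (299,237), big yellow (339,243) are in front. Small yellow (262,200), red (303,207) and the carton (342,211) are behind. The coaster is at (170,272), the tile at (430,217) and the tray at (432,297). Only the black cap and blue jar need to move, and they fit the two tray spots.

```bash
cat > h.py <<'E'
from workcell import *
import cv2, numpy as np
def ray(n,u,v,z):
    m=camera_model(n);R,t,K=m["R"],m["t"],m["camera_matrix"]
    C=-R.T@t; d=R.T@np.linalg.inv(K)@np.array([u,v,1.])
    return (C+d*(z-C[2])/d[2])
def proj(n,X):
    m=camera_model(n);p=m["camera_matrix"]@(m["R"]@np.array(X)+m["t"]);return p[:2]/p[2]
RNG={'red':[((0,130,70),(7,255,255)),((173,130,70),(180,255,255))],'yel':[((20,150,90),(32,255,255))],
'blue':[((105,130,40),(130,255,255))],'black':[((0,0,0),(180,255,60))],'cork':[((5,80,110),(20,200,255))],'tray':[((0,0,60),(180,35,255))]}
def blobs(img,c,box,amin=60):
    x0,y0,x1,y1=box; h=cv2.cvtColor(img,cv2.COLOR_BGR2HSV)[y0:y1,x0:x1]
    m=sum(cv2.inRange(h,a,b) for a,b in RNG[c])
    cs,_=cv2.findContours(m,cv2.RETR_EXTERNAL,cv2.CHAIN_APPROX_NONE)
    out=[]
    for k in cs:
        if cv2.contourArea(k)>amin:
            hull=cv2.convexHull(k); M=cv2.moments(hull)
            out.append((M['m10']/M['m00']+x0,M['m01']/M['m00']+y0,M['m00'],cv2.minAreaRect(hull+np.array([x0,y0]))))
    return out
E
python3 - <<'E'
from h import *
np.set_printoptions(precision=4,suppress=True)
T=cv2.imread("pics/top0.png");S=cv2.imread("pics/side0.png")
for n,I,box in(("top",T,(235,160,370,270)),("side",S,(255,170,400,290))):
    for c,zs in(('red',(.098,.076)),('yel',(.14,.096)),('blue',(.132,)),('black',(.117,))):
        for b in blobs(I,c,box): print(n,c,np.round(b[:3],1),np.round(b[3][1],1),[ray(n,b[0],b[1],z)[:2].round(4) for z in zs])
for n,I,c,box,z in(("top",T,'cork',(135,240,205,305),.008),("top",T,'blue',(395,185,465,245),.008),("top",T,'tray',(400,248,465,345),.014),
  ("side",S,'cork',(425,195,485,245),.008),("side",S,'blue',(170,215,240,270),.008),("side",S,'tray',(185,155,255,220),.014)):
    for b in blobs(I,c,box,300): 
        q=cv2.boxPoints(b[3]);P=np.array([ray(n,*p,z)[:2] for p in q])
        print(n,c,np.round(b[:3],1),ray(n,b[0],b[1],z)[:2],'rect',P.mean(0),[np.linalg.norm(P[i]-P[i-1]).round(4) for i in(1,2)],'ang',np.degrees(np.arctan2(*(P[1]-P[0])[::-1])).round(1))
E
```

```text
top red [341.5 212.8 319.5] [16. 21.] [array([ 0.5881, -0.0695]), array([ 0.5902, -0.0708])]
top red [303.1 205.7 494. ] [25. 24.] [array([0.6016, 0.0108]), array([0.6041, 0.0114])]
top yel [339.2 243.4 670.5] [29. 29.] [array([ 0.5228, -0.0632]), array([ 0.5241, -0.0656])]
top yel [261.9 199.1 395. ] [22. 22.] [array([0.609 , 0.0919]), array([0.6146, 0.0971])]
top blue [298.6 237.  474. ] [24.7 24. ] [array([0.5348, 0.018 ])]
top black [256.4 231.2 325. ] [21.3 19.6] [array([0.5461, 0.1047])]
side red [290.6 239.1 560.5] [23.5 27.6] [array([ 0.631 , -0.0681]), array([ 0.613 , -0.0716])]
side red [327.  233.8 427.5] [22. 24.] [array([0.6059, 0.0078]), array([0.5872, 0.0064])]
side yel [366.7 241.  236. ] [19. 16.] [array([0.6505, 0.0928]), array([0.6136, 0.0945])]
side yel [303.4 219.3 232.5] [15.  20.9] [array([ 0.6082, -0.043 ]), array([ 0.569 , -0.0489])]
side yel [298.5 192.3 500. ] [23. 25.] [array([ 0.5298, -0.065 ]), array([ 0.4861, -0.0721])]
side blue [333.8 199.6 248.5] [15. 20.] [array([0.5342, 0.0142])]
top cork [ 169.2  273.5 1389. ] [0.4531 0.3146] rect [0.4531 0.3151] [np.float64(0.0952), np.float64(0.0929)] ang -89.2
top blue [ 428.7  216.6 1893. ] [ 0.5908 -0.2746] rect [ 0.5909 -0.2747] [np.float64(0.0999), np.float64(0.1014)] ang -3.2
top tray [ 431.2  297.1 3743.5] [ 0.4079 -0.2797] rect [ 0.4082 -0.2797] [np.float64(0.1819), np.float64(0.1067)] ang -3.3
side cork [ 455.   222.2 1097.5] [0.4517 0.3113] rect [0.4493 0.3116] [np.float64(0.1126), np.float64(0.1087)] ang 97.5
side tray [ 221.8  188.3 2115.5] [ 0.4164 -0.2838] rect [ 0.4085 -0.2856] [np.float64(0.2209), np.float64(0.1248)] ang 179.8
```

Run:
```python
import numpy as np
np.set_printoptions(precision=4,suppress=True)
M=np.array([[-40,84],[-40,0],[-40,-84],[28,84],[28,0],[28,-84]])/1e3
W=np.array([[.5461,.1047],[.5348,.018],[.5228,-.0632],[.6146,.0971],[.6016,.0108],[.5902,-.0708]])
m,w=M.mean(0),W.mean(0);U,_,V=np.linalg.svd((M-m).T@(W-w));R=(U@V).T
th=np.arctan2(R[1,0],R[0,0]);t=w-R@m;print(np.degrees(th),th,t);print((M@R.T+t-W)*1e3);print(M@R.T+t)
Rr=R
for n,p in dict(coaster=(.4525,.3135),tile=(.5908,-.2746),tray=(.408,-.280)).items():print(n,'in rack frame mm',Rr.T@(np.array(p)-t)*1e3)
print('tcp start',Rr.T@(np.array([.2993,-.6043])-t)*1e3)
```

```text
-7.736594012230773 -0.13502903840350544 [0.5743 0.0153]
[[-0.1325 -0.7876]
 [-0.1405  2.677 ]
 [ 0.5515  0.6417]
 [-1.2515 -2.3417]
 [ 0.4405  0.723 ]
 [ 0.5325 -0.9124]]
[[ 0.546   0.1039]
 [ 0.5347  0.0207]
 [ 0.5234 -0.0626]
 [ 0.6133  0.0948]
 [ 0.602   0.0115]
 [ 0.5907 -0.0717]]
coaster in rack frame mm [-160.8312  279.0973]
tile in rack frame mm [  55.3794 -285.0317]
tray in rack frame mm [-125.0297 -314.9909]
tcp start [-189.0833 -650.972 ]
```

```bash
cat >> h.py <<'E'
from scipy.spatial.transform import Rotation as Ro
TH=-.135; RO=np.array([.5743,.0153])
def rk(x,y): 
    c,s=np.cos(TH),np.sin(TH); return RO+[c*x-s*y,s*x+c*y]
P=dict(black=rk(-.040,.084),blue=rk(-.040,0)+[0,-.001],red=rk(.028,0),yel=rk(.028,.085),coaster=np.array([.4525,.3135]),tile=np.array([.5908,-.2746]),near=np.array([.366,-.2776]),far=np.array([.450,-.2824]))
def go(n,z):
    s=read_state();R=Ro.from_rotvec(s['tcp_rot']).as_matrix()
    d=np.array([*P[n],z])-s['tool_pos']
    print(n,'tool cm',(R.T@d*100).round(2),'psi',np.arctan2(R[1,0],R[0,0]).round(3),'tilt',R[2,:2].round(3),'pos',s['tool_pos'].round(4),'F',s['wrist_force'].round(1),'w',round(s['width']*8.54,2),'gf',round(s['grip_force'],1),'t',round(s['time'],2))
E
python3 -m crank '[[[0,0,-0.4,0,0,0.119],[0,0,-0.4,0,0,0.119],[0,0,-0.4,0,0,0.119],[0,0,-0.4,0,0,0.119],[0,0,-0.4,0,0,0.119],[0,0,0,0,0,0]]]' 5.5 50
python3 -c "from h import *
go('black',.24)"
```

```text
time: 0.6
tool_pos: [0.2996, -0.605, 0.2517]
tcp_rot: [3.134, -0.217, 0.0]
wrist_force: [-0.3, -0.4, 0.6]
width: 0.646
grip_force: 0.0
black tool cm [ 14.64 -73.61   1.14] psi -0.138 tilt [0. 0.] pos [ 0.2996 -0.605   0.2517] F [-0.3 -0.4  0.6] w 5.52 gf 0.0 t 0.6
```

```bash
python3 -m crank '[[[0.7,-3.5,0.05,0,0,0],[0.7,-3.5,0.05,0,0,0],[0.7,-3.5,0.05,0,0,0],[0.7,-3.5,0.05,0,0,0],[0.7,-3.5,0.05,0,0,0],[0.7,-3.5,0.05,0,0,0],[0.7,-3.5,0.05,0,0,0]]]' >/dev/null
python3 -m crank '[[[0.7,-3.5,0.05,0,0,0],[0.7,-3.5,0.05,0,0,0],[0.7,-3.5,0.05,0,0,0],[0.7,-3.5,0.05,0,0,0],[0.7,-3.5,0.05,0,0,0],[0.7,-3.5,0.05,0,0,0],[0.7,-3.5,0.05,0,0,0]]]' >/dev/null
python3 -m crank '[[[0.7,-3.5,0.05,0,0,0],[0.7,-3.5,0.05,0,0,0],[0.7,-3.5,0.05,0,0,0],[0.7,-3.5,0.05,0,0,0],[0.7,-3.5,0.05,0,0,0],[0.7,-3.5,0.05,0,0,0],[0.7,-3.5,0.05,0,0,0],[0,0,0,0,0,0]]]' >/dev/null
python3 -m crank '[[[0,0,0,0,0,0],[0,0,0,0,0,0],[0,0,0,0,0,0]]]' >/dev/null
python3 - <<'E'
from h import *
go('black',.24)
I=read_camera("side");cv2.imwrite("pics/s1.png",cv2.resize(I[100:300,230:480],None,fx=2.4,fy=2.4))
E
```

```text
black tool cm [ 0.2  -0.16  0.04] psi -0.135 tilt [-0.001  0.001] pos [0.5438 0.1026 0.2404] F [ 0.3 -0.1  0. ] w 5.51 gf 0.0 t 2.68
```

View pics/s1.png

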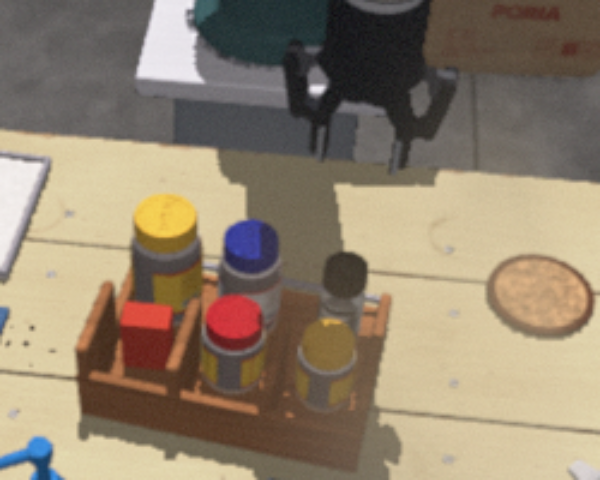

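The side view shows the open fingers astride the black cap, with the rest undisturbed. Next I correct by 2 mm, descend and grip.

```bash
python3 -m crank '[[[0.2,-0.15,2,0,0,0],[0,0,3,0,0,0],[0,0,3,0,0,0],[0,0,2.5,0,0,0],[0,0,2,0,0,0],[0,0,1.7,0,0,0],[0,0,1.5,0,0,0],[0,0,0,0,0,0]]]' |tail -6
python3 -c "from h import *
go('black',.083)"
python3 -m crank '[[[0,0,0,0,0,0],[0,0,0,0,0,0],[0,0,0,0,0,0],[0,0,0,0,0,0],[0,0,0,0,0,0],[0,0,0,0,0,0]]]' 2 50
python3 -c "from h import *
go('black',.083)"
```

```text
time: 3.4
tool_pos: [0.5433, 0.103, 0.0803]
tcp_rot: [3.133, -0.214, -0.01]
wrist_force: [-0.5, -0.1, 0.1]
width: 0.645
grip_force: 0.0
black tool cm [ 0.25 -0.13 -0.27] psi -0.137 tilt [-0.006  0.002] pos [0.5433 0.103  0.0803] F [-0.5 -0.1  0.1] w 5.51 gf 0.0 t 3.4
time: 3.9
tool_pos: [0.5468, 0.1049, 0.0845]
tcp_rot: [-3.134, 0.212, -0.002]
wrist_force: [-0.0, 0.7, -1.3]
width: 0.463
grip_force: 50.3
black tool cm [-0.07  0.11  0.15] psi -0.135 tilt [ 0.001 -0.   ] pos [0.5468 0.1049 0.0845] F [-0.   0.7 -1.3] w 3.96 gf 50.3 t 3.9
```

```bash
python3 -m crank '[[[0,0,-1,0,0,0],[0,0,-2,0,0,0],[0,0,-3,0,0,0],[0,0,-3,0,0,0],[0,0,-3,0,0,0],[0,0,-2.5,0,0,0],[0,0,-1,0,0,0],[0,0,0,0,0,0]]]' |tail -6
python3 -c "from h import *
go('near',.24)"
```

```text
time: 4.57
tool_pos: [0.5487, 0.1052, 0.2431]
tcp_rot: [-3.133, 0.212, -0.011]
wrist_force: [-0.5, 0.4, -0.9]
width: 0.461
grip_force: 50.5
near tool cm [-12.95  40.39   0.14] psi -0.135 tilt [ 0.007 -0.002] pos [0.5487 0.1052 0.2431] F [-0.5  0.4 -0.9] w 3.94 gf 50.5 t 4.57
```

```bash
python3 -m crank '[[[-0.5,1.5,0,0,0,0],[-0.9,2.8,0,0,0,0],[-1,3.1,0,0,0,0],[-1,3.1,0,0,0,0],[-1,3.1,0,0,0,0],[-1,3.1,0,0,0,0],[-1,3.1,0,0,0,0],[-1,3.1,0,0,0,0]]]' >/dev/null
python3 -m crank '[[[-1,3.1,0,0,0,0],[-1,3.1,0,0,0,0],[-1,3.1,0,0,0,0],[-1,3.1,0,0,0,0],[-1,3.1,0,0,0,0],[-0.55,2,0,0,0,0],[0,0,0,0,0,0],[0,0,0,0,0,0]]]' |tail -6
python3 -c "from h import *
go('near',.0815)"
```

```text
time: 5.9
tool_pos: [0.3614, -0.278, 0.2362]
tcp_rot: [-3.131, 0.217, 0.006]
wrist_force: [-0.1, 0.4, -1.3]
width: 0.463
grip_force: 50.8
near tool cm [ 0.51 -0.06 15.47] psi -0.138 tilt [-0.004 -0.003] pos [ 0.3614 -0.278   0.2362] F [-0.1  0.4 -1.3] w 3.95 gf 50.8 t 5.9
```

```bash
python3 -m crank '[[[0.3,0,2,0,0,0],[0,0,3,0,0,0],[0,0,3,0,0,0],[0,0,2.5,0,0,0],[0,0,2,0,0,0],[0,0,1,0,0,0],[0,0,0,0,0,0],[0,0,0,0,0,0]]]' |tail -6
python3 -c "from h import *
go('near',.0815)"
```

```text
time: 6.57
tool_pos: [0.3663, -0.2775, 0.1032]
tcp_rot: [-3.133, 0.211, 0.002]
wrist_force: [0.2, 0.3, -1.1]
width: 0.461
grip_force: 50.8
near tool cm [-0.03  0.02  2.17] psi -0.134 tilt [-0.002 -0.001] pos [ 0.3663 -0.2775  0.1032] F [ 0.2  0.3 -1.1] w 3.94 gf 50.8 t 6.57
```

```bash
python3 -m crank '[[[0,0,1,0,0,0],[0,0,0.7,0,0,0],[0,0,0.3,0,0,0],[0,0,0.15,0,0,0],[0,0,0,0,0,0],[0,0,0,0,0,0],[0,0,0,0,0,0]]]' |tail -6
python3 -m crank '[[[0,0,0,0,0,0],[0,0,0,0,0,0],[0,0,0,0,0,0],[0,0,0,0,0,0]]]' 5.5|tail -6
python3 -m crank '[[[0,0,-0.5,0,0,0],[0,0,-1.5,0,0,0],[0,0,-3,0,0,0],[0,0,-3,0,0,0],[0,0,-3,0,0,0],[0,0,-3,0,0,0],[0,0,-2,0,0,0],[0,0,0,0,0,0]]]'|tail -6
python3 -c "from h import *
go('blue',.25)"
```

```text
time: 7.15
tool_pos: [0.3669, -0.2787, 0.0827]
tcp_rot: [3.134, -0.212, 0.001]
wrist_force: [0.2, 0.2, -1.4]
width: 0.459
grip_force: 50.8
time: 7.48
tool_pos: [0.3669, -0.2786, 0.0826]
tcp_rot: [3.134, -0.212, 0.001]
wrist_force: [-0.1, -0.9, -0.4]
width: 0.642
grip_force: 0.0
time: 8.15
tool_pos: [0.3692, -0.2806, 0.2486]
tcp_rot: [3.128, -0.212, 0.013]
wrist_force: [0.5, -0.0, 1.0]
width: 0.645
grip_force: 0.0
blue tool cm [ 12.35 -31.99  -0.21] psi -0.135 tilt [0.009 0.006] pos [ 0.3692 -0.2806  0.2486] F [ 0.5 -0.   1. ] w 5.51 gf 0.0 t 8.15
```

```bash
python3 -m crank '[[[0,0,0,0,0,-0.12],[0,0,0,0,0,-0.121],[0,0,0,0,0,-0.121],[0,0,0,0,0,-0.121],[0,0,0,0,0,-0.121],[0,0,0,0,0,-0.121],[0,0,0,0,0,-0.121],[0,0,0,0,0,-0.121]]]' 8.5 >/dev/null
python3 -m crank '[[[0,0,0,0,0,-0.121],[0,0,0,0,0,-0.121],[0,0,0,0,0,-0.121],[0,0,0,0,0,-0.121],[0,0,0,0,0,-0.12],[0,0,0,0,0,0],[0,0,0,0,0,0]]]' |tail -6
python3 -c "from h import *
go('blue',.25)"
```

```text
time: 9.4
tool_pos: [0.3663, -0.2782, 0.2417]
tcp_rot: [-2.369, -2.062, 0.0]
wrist_force: [-0.4, -0.6, 0.1]
width: 0.994
grip_force: 0.0
blue tool cm [31.83 12.56 -0.82] psi 1.432 tilt [ 0.001 -0.001] pos [ 0.3663 -0.2782  0.2417] F [-0.4 -0.6  0.1] w 8.49 gf 0.0 t 9.4
```

```bash
python3 -m crank '[[[1.5,0.6,-0.1,0,0,-0.004],[3,1.2,-0.1,0,0,0],[3,1.2,-0.1,0,0,0],[3,1.2,-0.1,0,0,0],[3,1.2,-0.1,0,0,0],[3,1.2,-0.1,0,0,0],[3,1.2,-0.1,0,0,0]]]' >/dev/null
python3 -m crank '[[[3,1.2,0,0,0,0],[3,1.2,0,0,0,0],[3,1.1,0,0,0,0],[2.3,0.8,0,0,0,0],[1,0.4,0,0,0,0],[0,0,0,0,0,0],[0,0,0,0,0,0],[0,0,0,0,0,0]]]' |tail -6
python3 - <<'E'
from h import *
go('blue',.099)
I=read_camera("side");cv2.imwrite("pics/s2.png",I[90:330,160:480])
E
```

```text
time: 10.65
tool_pos: [0.5316, 0.0195, 0.249]
tcp_rot: [-2.363, -2.07, 0.002]
wrist_force: [0.8, 0.0, 0.2]
width: 0.995
grip_force: 0.0
blue tool cm [ 0.07  0.32 15.  ] psi 1.438 tilt [-0.001 -0.001] pos [0.5316 0.0195 0.249 ] F [0.8 0.  0.2] w 8.5 gf 0.0 t 10.65
```

View pics/s2.png

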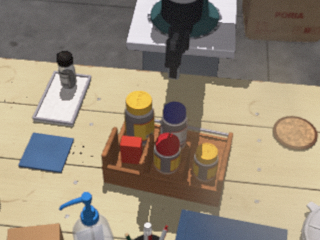

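The black-cap jar stands on the near tray spot (crop 66,75) and the gripper is over the blue jar. Descending.

```bash
python3 -m crank '[[[0.1,0.3,2,0,0,0],[0,0,3,0,0,0],[0,0,3,0,0,0],[0,0,2.5,0,0,0],[0,0,2,0,0,0],[0,0,1.5,0,0,0],[0,0,1,0,0,0],[0,0,0,0,0,0]]]' |tail -6
python3 -m crank '[[[0,0,0,0,0,0],[0,0,0,0,0,0]]]' >/dev/null
python3 -c "from h import *
go('blue',.099)"
python3 -m crank '[[[0,0,0,0,0,0],[0,0,0,0,0,0],[0,0,0,0,0,0],[0,0,0,0,0,0],[0,0,0,0,0,0],[0,0,0,0,0,0],[0,0,0,0,0,0]]]' 3 50
python3 -c "from h import *
go('blue',.099)"
```

```text
time: 11.37
tool_pos: [0.533, 0.02, 0.0969]
tcp_rot: [-2.362, -2.067, 0.006]
wrist_force: [-1.0, 0.4, -0.7]
width: 0.994
grip_force: 0.0
blue tool cm [-0.11 -0.15  0.16] psi 1.439 tilt [0.    0.002] pos [0.5362 0.0206 0.1006] F [ 0.8 -0.6  0.8] w 8.49 gf 0.0 t 11.53
time: 12.12
tool_pos: [0.536, 0.0213, 0.101]
tcp_rot: [2.361, 2.071, 0.002]
wrist_force: [-2.2, 0.6, 6.7]
width: 0.598
grip_force: 49.0
blue tool cm [-0.18 -0.11  0.2 ] psi 1.44 tilt [0.    0.001] pos [0.536  0.0213 0.101 ] F [-2.2  0.6  6.7] w 5.11 gf 49.0 t 12.12
```

```bash
python3 -m crank '[[[0,0,-0.5,0,0,0],[0,0,-1,0,0,0],[0,0,-2,0,0,0],[0,0,-3,0,0,0],[0,0,-3,0,0,0],[0,0,-3,0,0,0],[0,0,-2,0,0,0],[0,0,-0.5,0,0,0]]]' |tail -6
python3 -m crank '[[[0,0,0,0,0,0],[0,0,0,0,0,0]]]' |tail -6
python3 - <<'E'
from h import *
go('far',.25)
I=read_camera("side");cv2.imwrite("pics/s3.png",cv2.resize(I[90:300,200:440],None,fx=2,fy=2))
E
```

```text
time: 12.78
tool_pos: [0.5377, 0.0211, 0.2547]
tcp_rot: [2.358, 2.068, 0.01]
wrist_force: [0.8, -0.1, -2.9]
width: 0.594
grip_force: 49.8
time: 12.95
tool_pos: [0.5345, 0.0211, 0.2483]
tcp_rot: [-2.361, -2.071, 0.002]
wrist_force: [0.6, -0.4, -3.5]
width: 0.594
grip_force: 49.8
far tool cm [-31.19  -4.42  -0.16] psi 1.44 tilt [-0.    -0.001] pos [0.5345 0.0211 0.2483] F [ 0.6 -0.4 -3.5] w 5.08 gf 49.8 t 12.95
```

View pics/s3.png

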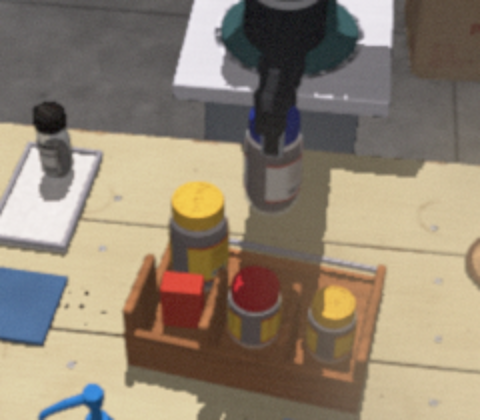

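The blue jar hangs upright and everything else is undisturbed. It goes to the far tray spot.

```bash
python3 -m crank '[[[-1.5,-0.2,-0.2,0,0,0.004],[-2.7,-0.4,0,0,0,0],[-3,-0.4,0,0,0,0],[-3,-0.4,0,0,0,0],[-3,-0.4,0,0,0,0],[-3,-0.4,0,0,0,0],[-3,-0.4,0,0,0,0]]]' >/dev/null
python3 -m crank '[[[-3,-0.4,0,0,0,0],[-3,-0.5,0,0,0,0],[-3,-0.5,0,0,0,0],[-2,-0.3,0,0,0,0],[-1,-0.1,0,0,0,0],[0,0,0,0,0,0],[0,0,0,0,0,0],[0,0,0,0,0,0]]]' |tail -6
python3 -c "from h import *
go('far',.098)"
```

```text
time: 14.25
tool_pos: [0.4497, -0.2808, 0.2502]
tcp_rot: [-2.364, -2.066, -0.001]
wrist_force: [0.7, -0.1, -3.6]
width: 0.595
grip_force: 49.0
far tool cm [-0.18  0.08 15.22] psi 1.436 tilt [ 0.002 -0.002] pos [ 0.4497 -0.2808  0.2502] F [ 0.7 -0.1 -3.6] w 5.09 gf 49.0 t 14.25
```

```bash
python3 -m crank '[[[-0.1,0.1,2,0,0,0],[0,0,3,0,0,0],[0,0,3,0,0,0],[0,0,2.5,0,0,0],[0,0,2,0,0,0],[0,0,1,0,0,0],[0,0,0,0,0,0],[0,0,0,0,0,0]]]' >/dev/null
python3 -c "from h import *
go('far',.098)"
python3 -m crank '[[[0,0,0.7,0,0,0],[0,0,0.5,0,0,0],[0,0,0.3,0,0,0],[0,0,0.1,0,0,0],[0,0,0,0,0,0],[0,0,0,0,0,0],[0,0,0,0,0,0]]]' |tail -6
python3 -c "from h import *
go('far',.098)"
```

```text
far tool cm [-0.   -0.1   1.84] psi 1.437 tilt [ 0. -0.] pos [ 0.451  -0.2825  0.1164] F [-0.   0.3 -3.7] w 5.07 gf 49.2 t 14.92
time: 15.5
tool_pos: [0.4508, -0.2836, 0.1006]
tcp_rot: [2.366, 2.066, 0.0]
wrist_force: [-0.8, 0.1, -2.5]
width: 0.598
grip_force: 49.2
far tool cm [ 0.1  -0.09  0.26] psi 1.436 tilt [-0.     0.001] pos [ 0.4508 -0.2836  0.1006] F [-0.8  0.1 -2.5] w 5.11 gf 49.2 t 15.5
```

```bash
python3 -m crank '[[[0,0,0.1,0,0,0],[0,0,0.1,0,0,0],[0,0,0,0,0,0],[0,0,0,0,0,0]]]' |tail -6
python3 -m crank '[[[0,0,0,0,0,0],[0,0,0,0,0,0],[0,0,0,0,0,0],[0,0,0,0,0,0]]]' 7|tail -6
python3 -m crank '[[[0,0,-0.5,0,0,0],[0,0,-1.5,0,0,0],[0,0,-3,0,0,0],[0,0,-3,0,0,0],[0,0,-3,0,0,0],[0,0,-2,0,0,0],[0,0,-1,0,0,0],[0,0,0,0,0,0]]]'|tail -6
python3 -c "from h import *
go('red',.24)"
```

```text
time: 15.83
tool_pos: [0.4505, -0.2833, 0.0982]
tcp_rot: [-2.366, -2.066, 0.0]
wrist_force: [-0.9, 0.2, -2.4]
width: 0.594
grip_force: 49.2
time: 16.17
tool_pos: [0.4511, -0.2837, 0.0989]
tcp_rot: [2.365, 2.066, 0.0]
wrist_force: [-0.8, -0.8, -0.2]
width: 0.822
grip_force: 0.0
time: 16.83
tool_pos: [0.4522, -0.2844, 0.2419]
tcp_rot: [2.362, 2.063, 0.002]
wrist_force: [-0.3, -0.3, 1.4]
width: 0.818
grip_force: 0.0
red tool cm [31.35 10.86  0.16] psi 1.436 tilt [-0.003  0.006] pos [ 0.4522 -0.2844  0.2419] F [-0.3 -0.3  1.4] w 6.99 gf 0.0 t 16.83
```

```bash
python3 -m crank '[[[1.5,0.5,-0.2,0,0,0],[2.8,1,0,0,0,0],[3,1,0,0,0,0],[3,1,0,0,0,0],[3,1,0,0,0,0]]]' 8.5 >/dev/null
python3 - <<'E'
from h import *
I=read_camera("top")
for c,z in(('red',.098),('yel',.096),('yel',.14),('black',.113),('blue',.128)):
    for b in blobs(I,c,(235,160,470,340)): print(c,np.round(b[:3],1),ray("top",b[0],b[1],z)[:2].round(4))
cv2.imwrite("pics/t1.png",I[140:350,220:480])
go('red',.24)
E
```

```text
red [341.5 212.5 311.5] [ 0.5885 -0.0694]
red [303.  205.7 494. ] [0.6016 0.0109]
yel [339.1 243.3 632. ] [ 0.5244 -0.0655]
yel [262.  199.1 392.5] [0.6146 0.097 ]
yel [339.1 243.3 632. ] [ 0.5231 -0.0631]
yel [262.  199.1 392.5] [0.609  0.0918]
black [435.7 318.7 445. ] [ 0.3726 -0.2635]
black [403.8 286.8  90.5] [ 0.4366 -0.1978]
black [397.1 220.4 668.5] [ 0.5725 -0.183 ]
black [ 436.6  219.7 1522.5] [ 0.575  -0.2645]
blue [445.2 285.6 233. ] [ 0.4412 -0.2785]
red tool cm [17.3   6.51 -0.12] psi 1.437 tilt [ 0.005 -0.002] pos [ 0.5145 -0.1513  0.238 ] F [ 1.4  3.2 -0.1] w 8.51 gf 0.0 t 17.3
```

View pics/t1.png

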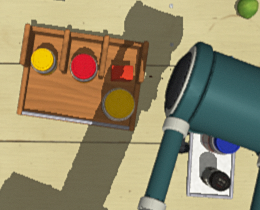

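The red and small yellow lids have not moved, and black and blue stand on the tray. On to the red jar.

```bash
python3 -m crank '[[[3,1.1,0,0,0,0],[3,1.1,0,0,0,0],[3,1.1,0,0,0,0],[3,1.1,0,0,0,0],[2.5,0.9,0,0,0,0],[1.2,0.4,0,0,0,0],[0,0,0,0,0,0],[0,0,0,0,0,0]]]' >/dev/null
python3 -m crank '[[[0,0,0,0,0,0],[0,0,0,0,0,0]]]' >/dev/null
python3 -c "from h import *
go('red',.064)"
```

```text
red tool cm [ 2.4   0.91 17.57] psi 1.435 tilt [-0.001 -0.001] pos [ 0.59   -0.0109  0.2398] F [ 0.4  0.4 -0.1] w 8.5 gf 0.0 t 18.13
```

```bash
python3 -m crank '[[[1.2,0.4,0,0,0,0],[1.1,0.45,1,0,0,0],[0,0,3,0,0,0],[0,0,3,0,0,0],[0,0,2.5,0,0,0],[0,0,1,0,0,0],[0,0,0,0,0,0],[0,0,0,0,0,0]]]' >/dev/null
python3 -c "from h import *
go('red',.064)"
```

```text
red tool cm [-0.08 -0.01  7.1 ] psi 1.436 tilt [ 0.    -0.001] pos [0.6023 0.0123 0.135 ] F [0.  0.6 0.5] w 8.5 gf 0.0 t 18.8
```

```bash
python3 -m crank '[[[-0.1,0,1.5,0,0,0],[0,0,1.5,0,0,0],[0,0,1.5,0,0,0],[0,0,1.3,0,0,0],[0,0,0.8,0,0,0],[0,0,0.3,0,0,0],[0,0,0,0,0,0],[0,0,0,0,0,0]]]' |tail -6
python3 -c "from h import *
go('red',.064)"
python3 -m crank '[[[0,0,0,0,0,0],[0,0,0,0,0,0],[0,0,0,0,0,0],[0,0,0,0,0,0],[0,0,0,0,0,0],[0,0,0,0,0,0],[0,0,0,0,0,0]]]' 3 50
python3 -m crank '[[[0,0,-0.5,0,0,0],[0,0,-1,0,0,0],[0,0,-1.5,0,0,0],[0,0,-3,0,0,0],[0,0,-3,0,0,0],[0,0,-3,0,0,0],[0,0,-3,0,0,0],[0,0,-1.5,0,0,0]]]' >/dev/null
python3 -m crank '[[[0,0,0,0,0,0],[0,0,0,0,0,0]]]' |tail -6
python3 -c "from h import *
go('coaster',.23)"
```

```text
time: 19.47
tool_pos: [0.6028, 0.011, 0.0671]
tcp_rot: [2.366, 2.066, 0.001]
wrist_force: [0.2, 0.2, 0.8]
width: 0.992
grip_force: 0.0
red tool cm [ 0.04 -0.08  0.31] psi 1.436 tilt [0.    0.001] pos [0.6028 0.011  0.0671] F [0.2 0.2 0.8] w 8.48 gf 0.0 t 19.47
time: 20.05
tool_pos: [0.6026, 0.0113, 0.0678]
tcp_rot: [2.366, 2.066, 0.002]
wrist_force: [-1.4, 0.7, 5.7]
width: 0.643
grip_force: 51.6
time: 20.88
tool_pos: [0.6027, 0.0109, 0.2327]
tcp_rot: [2.365, 2.065, 0.003]
wrist_force: [-1.5, -0.4, -3.1]
width: 0.643
grip_force: 53.6
coaster tool cm [ 27.97 -18.96   0.22] psi 1.436 tilt [0.    0.003] pos [0.6027 0.0109 0.2327] F [-1.5 -0.4 -3.1] w 5.49 gf 53.6 t 20.88
```

```bash
python3 -m crank '[[[1.2,-0.8,0,0,0,0],[2.2,-1.5,0,0,0,0],[2.8,-1.9,0,0,0,0],[2.8,-1.9,0,0,0,0],[2.8,-1.9,0,0,0,0],[2.8,-1.9,0,0,0,0],[2.8,-1.9,0,0,0,0],[2.8,-1.9,0,0,0,0]]]' >/dev/null
python3 -m crank '[[[2.8,-1.9,0,0,0,0],[2.6,-1.8,0,0,0,0],[1.6,-1.1,0,0,0,0],[0.8,-0.5,0,0,0,0],[0,0,0,0,0,0],[0,0,0,0,0,0],[0,0,0,0,0,0]]]' |tail -6
python3 -c "from h import *
go('coaster',.0637)"
```

```text
time: 22.13
tool_pos: [0.4515, 0.3129, 0.2304]
tcp_rot: [2.366, 2.066, -0.003]
wrist_force: [-0.1, -0.4, -2.1]
width: 0.64
grip_force: 53.7
coaster tool cm [ 0.1   0.1  16.67] psi 1.435 tilt [-0.002 -0.001] pos [0.4515 0.3129 0.2304] F [-0.1 -0.4 -2.1] w 5.47 gf 53.7 t 22.13
```

```bash
python3 -m crank '[[[0.1,0.1,2,0,0,0],[0,0,3,0,0,0],[0,0,3,0,0,0],[0,0,3,0,0,0],[0,0,2.3,0,0,0],[0,0,1.2,0,0,0],[0,0,0,0,0,0],[0,0,0,0,0,0]]]' >/dev/null
python3 -c "from h import *
go('coaster',.0637)"
python3 -m crank '[[[0,0,0.7,0,0,0],[0,0,0.5,0,0,0],[0,0,0.3,0,0,0],[0,0,0.2,0,0,0],[0,0,0,0,0,0],[0,0,0,0,0,0],[0,0,0,0,0,0]]]' |tail -6
python3 -c "from h import *
go('coaster',.0637)"
```

```text
coaster tool cm [-0.05 -0.04  2.25] psi 1.434 tilt [-0.001 -0.001] pos [0.453  0.314  0.0862] F [ 1.1 -0.2 -1.4] w 5.49 gf 53.7 t 22.8
time: 23.38
tool_pos: [0.4528, 0.315, 0.0696]
tcp_rot: [2.366, 2.067, 0.001]
wrist_force: [-0.2, -0.4, -2.6]
width: 0.639
grip_force: 53.7
coaster tool cm [-0.15 -0.    0.59] psi 1.436 tilt [0. 0.] pos [0.4528 0.315  0.0696] F [-0.2 -0.4 -2.6] w 5.46 gf 53.7 t 23.38
```

```bash
python3 -m crank '[[[-0.1,0,0.2,0,0,0],[0,0,0.2,0,0,0],[0,0,0.15,0,0,0],[0,0,0.05,0,0,0],[0,0,0,0,0,0],[0,0,0,0,0,0]]]' |tail -6
python3 -m crank '[[[0,0,0,0,0,0],[0,0,0,0,0,0],[0,0,0,0,0,0],[0,0,0,0,0,0],[0,0,0,0,0,0]]]' 8.5|tail -6
python3 -m crank '[[[0,0,-0.5,0,0,0],[0,0,-1.5,0,0,0],[0,0,-3,0,0,0],[0,0,-3,0,0,0],[0,0,-3,0,0,0],[0,0,-3,0,0,0],[0,0,-2,0,0,0],[0,0,-1,0,0,0]]]'>/dev/null
python3 -c "from h import *
go('yel',.24)"
```

```text
time: 23.88
tool_pos: [0.4526, 0.3143, 0.0639]
tcp_rot: [-2.366, -2.066, -0.001]
wrist_force: [-2.6, 1.4, 4.3]
width: 0.641
grip_force: 54.7
time: 24.3
tool_pos: [0.4525, 0.3137, 0.0631]
tcp_rot: [2.366, 2.066, -0.0]
wrist_force: [0.4, 0.3, -0.8]
width: 0.994
grip_force: 0.0
yel tool cm [-19.56  18.74  -0.21] psi 1.436 tilt [0.004 0.005] pos [0.4542 0.3149 0.2378] F [0.4 0.1 0.1] w 8.5 gf 0.0 t 24.97
```

```bash
python3 -m crank '[[[-1,1,0,0,0,0],[-2.2,2.1,0,0,0,0],[-2.4,2.3,0,0,0,0],[-2.4,2.3,0,0,0,0],[-2.4,2.3,0,0,0,0],[-2.4,2.3,0,0,0,0],[-2.4,2.3,0,0,0,0],[-2.4,2.3,0,0,0,0]]]' >/dev/null
python3 -m crank '[[[-1.3,1.2,0,0,0,0],[-0.6,0.6,0,0,0,0],[0,0,0,0,0,0],[0,0,0,0,0,0],[0,0,0,0,0,0]]]' >/dev/null
python3 - <<'E'
from h import *
go('yel',.062)
cv2.imwrite("pics/s4.png",cv2.resize(read_camera("side")[120:300,240:500],None,fx=2,fy=2))
E
```

```text
yel tool cm [-0.05  0.32 17.08] psi 1.437 tilt [ 0.    -0.001] pos [0.6106 0.0966 0.2329] F [1.  0.5 0.2] w 8.5 gf 0.0 t 26.05
```

View pics/s4.png

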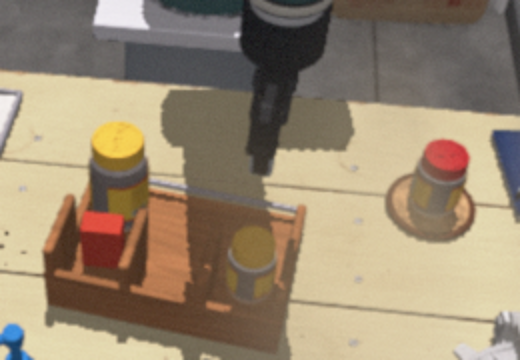

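The red jar stands upright in the middle of the coaster (crop 437,195) and the small yellow jar is alone in its column. Descending onto it.

```bash
python3 -m crank '[[[0,0.35,2,0,0,0],[0,0,3,0,0,0],[0,0,3,0,0,0],[0,0,2.5,0,0,0],[0,0,0,0,0,0],[0,0,0,0,0,0],[0,0,0,0,0,0]]]' >/dev/null
python3 -c "from h import *
go('yel',.062)"
python3 -m crank '[[[0,0,1.5,0,0,0],[0,0,1.5,0,0,0],[0,0,1.5,0,0,0],[0,0,1,0,0,0],[0,0,0.5,0,0,0],[0,0,0,0,0,0],[0,0,0,0,0,0],[0,0,0,0,0,0]]]' |tail -6
python3 -c "from h import *
go('yel',.062)"
```

```text
yel tool cm [-0.04 -0.23  6.79] psi 1.437 tilt [0.001 0.002] pos [0.6157 0.0959 0.1299] F [0.3 0.1 0.4] w 8.49 gf 0.0 t 26.68
time: 27.35
tool_pos: [0.6161, 0.0951, 0.0698]
tcp_rot: [2.365, 2.066, 0.003]
wrist_force: [1.0, -0.3, 0.3]
width: 0.993
grip_force: 0.0
yel tool cm [ 0.03 -0.27  0.78] psi 1.436 tilt [0.001 0.002] pos [0.6161 0.0951 0.0698] F [ 1.  -0.3  0.3] w 8.48 gf 0.0 t 27.35
```

```bash
python3 -m crank '[[[0,-0.15,0.3,0,0,0],[0,0,0.2,0,0,0],[0,0,0,0,0,0],[0,0,0,0,0,0]]]' >/dev/null
python3 -m crank '[[[0,0,0,0,0,0],[0,0,0,0,0,0],[0,0,0,0,0,0],[0,0,0,0,0,0],[0,0,0,0,0,0],[0,0,0,0,0,0],[0,0,0,0,0,0]]]' 3 50
python3 -m crank '[[[0,0,-0.5,0,0,0],[0,0,-1,0,0,0],[0,0,-1.5,0,0,0],[0,0,-3,0,0,0],[0,0,-3,0,0,0],[0,0,-3,0,0,0],[0,0,-3,0,0,0],[0,0,-2.5,0,0,0]]]' >/dev/null
python3 -m crank '[[[0,0,0,0,0,0],[0,0,0,0,0,0]]]' |tail -6
python3 -c "from h import *
go('tile',.24)"
```

```text
time: 28.27
tool_pos: [0.6143, 0.0953, 0.0639]
tcp_rot: [2.365, 2.066, 0.002]
wrist_force: [0.7, -0.4, 3.9]
width: 0.589
grip_force: 52.5
time: 29.1
tool_pos: [0.6143, 0.0953, 0.2404]
tcp_rot: [2.365, 2.065, 0.005]
wrist_force: [0.5, 0.3, -3.1]
width: 0.587
grip_force: 52.6
tile tool cm [-3.697e+01  2.650e+00  2.000e-02] psi 1.436 tilt [0.001 0.003] pos [0.6143 0.0953 0.2404] F [ 0.5  0.3 -3.1] w 5.02 gf 52.6 t 29.1
```

```bash
python3 -m crank '[[[-1.5,0.1,0,0,0,0],[-2.6,0.2,0,0,0,0],[-3.1,0.2,0,0,0,0],[-3.1,0.2,0,0,0,0],[-3.1,0.2,0,0,0,0],[-3.1,0.2,0,0,0,0],[-3.1,0.2,0,0,0,0],[-3.1,0.2,0,0,0,0]]]' >/dev/null
python3 -m crank '[[[-3.1,0.2,0,0,0,0],[-3.1,0.2,0,0,0,0],[-3.1,0.3,0,0,0,0],[-2.5,0.2,0,0,0,0],[-1.5,0.1,0,0,0,0],[-1,0,0,0,0,0],[0,0,0,0,0,0],[0,0,0,0,0,0]]]' >/dev/null
python3 -m crank '[[[0,0,0,0,0,0],[0,0,0,0,0,0]]]' >/dev/null
python3 -c "from h import *
go('tile',.06)"
```

```text
tile tool cm [-0.11  0.23 17.82] psi 1.437 tilt [ 0.001 -0.   ] pos [ 0.5887 -0.2733  0.2382] F [-0.9 -0.3 -2.4] w 5.02 gf 52.7 t 30.6
```

```bash
python3 -m crank '[[[-0.2,0.2,2,0,0,0],[0,0,3,0,0,0],[0,0,3,0,0,0],[0,0,3,0,0,0],[0,0,2.5,0,0,0],[0,0,2,0,0,0],[0,0,0,0,0,0],[0,0,0,0,0,0]]]' >/dev/null
python3 -m crank '[[[0,0,0.7,0,0,0],[0,0,0.5,0,0,0],[0,0,0.3,0,0,0],[0,0,0,0,0,0],[0,0,0,0,0,0],[0,0,0,0,0,0]]]' |tail -6
python3 -c "from h import *
go('tile',.06)"
```

```text
time: 31.77
tool_pos: [0.5905, -0.2773, 0.0689]
tcp_rot: [2.366, 2.066, 0.001]
wrist_force: [-0.6, -0.0, -2.5]
width: 0.588
grip_force: 52.9
tile tool cm [ 0.27 -0.01  0.89] psi 1.436 tilt [-0.     0.001] pos [ 0.5905 -0.2773  0.0689] F [-0.6 -0.  -2.5] w 5.02 gf 52.9 t 31.77
```

```bash
python3 -m crank '[[[0.15,0,0.3,0,0,0],[0,0,0.3,0,0,0],[0,0,0.15,0,0,0],[0,0,0.1,0,0,0],[0,0,0,0,0,0],[0,0,0,0,0,0],[0,0,0,0,0,0]]]' |tail -6
python3 -c "from h import *
go('tile',.06)"
```

```text
time: 32.35
tool_pos: [0.5903, -0.2756, 0.0599]
tcp_rot: [-2.366, -2.066, 0.0]
wrist_force: [-1.7, 0.9, 1.5]
width: 0.587
grip_force: 53.2
tile tool cm [ 0.1   0.03 -0.01] psi 1.436 tilt [ 0. -0.] pos [ 0.5903 -0.2756  0.0599] F [-1.7  0.9  1.5] w 5.01 gf 53.2 t 32.35
```

```bash
sed -i "s/far=np.array(\[.450,-.2824\])/far=np.array([.4508,-.2836]),bluehome=np.array([.536,.0213]),blackhome=np.array([.5468,.1049]),blacktray=np.array([.3669,-.2786])/" h.py
python3 -m crank '[[[0,0,0,0,0,0],[0,0,0,0,0,0],[0,0,0,0,0,0],[0,0,0,0,0,0],[0,0,0,0,0,0]]]' 8|tail -6
python3 -m crank '[[[0,0,-0.5,0,0,0],[0,0,-1.5,0,0,0],[0,0,-3,0,0,0],[0,0,-3,0,0,0],[0,0,-3,0,0,0],[0,0,-3,0,0,0],[0,0,-3,0,0,0],[0,0,-1.5,0,0,0]]]'>/dev/null
python3 -m crank '[[[0,0,0,0,0,0],[0,0,0,0,0,0]]]' 7 >/dev/null
python3 - <<'E'
from h import *
go('far',.24)
cv2.imwrite("pics/s5.png",cv2.resize(read_camera("side")[120:300,160:420],None,fx=2,fy=2))
E
```

```text
time: 32.77
tool_pos: [0.5906, -0.2756, 0.0599]
tcp_rot: [2.366, 2.066, 0.0]
wrist_force: [0.9, 0.3, -0.5]
width: 0.936
grip_force: 0.0
far tool cm [ -2.65 -13.8    0.6 ] psi 1.436 tilt [-0.001  0.003] pos [ 0.5911 -0.2759  0.2464] F [ 0.3  0.9 -0.2] w 7.01 gf 0.0 t 33.6
```

View pics/s5.png

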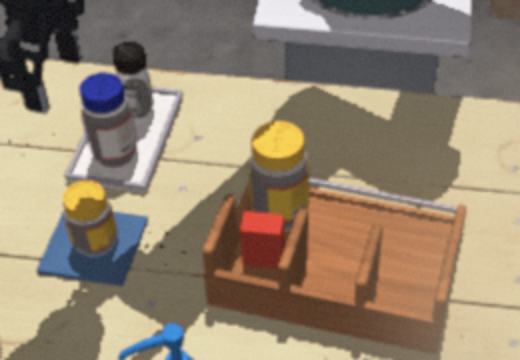

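The small yellow jar is centred on the tile, with blue and black upright on the tray and the rack otherwise clear. Now fetching the blue jar.

```bash
python3 -m crank '[[[-0.3,-1.5,0,0,0,0],[-0.6,-3,0,0,0,0],[-0.6,-3.2,0,0,0,0],[-0.6,-3.2,0,0,0,0],[-0.4,-2,0,0,0,0],[-0.15,-0.9,0,0,0,0],[0,0,0,0,0,0],[0,0,0,0,0,0]]]' >/dev/null
python3 -m crank '[[[0,0,1,0,0,0],[0,0,3,0,0,0],[0,0,2.5,0,0,0],[0,0,1.5,0,0,0],[0,0,0.7,0,0,0],[0,0,0,0,0,0],[0,0,0,0,0,0],[0,0,0,0,0,0]]]' >/dev/null
python3 -c "from h import *
go('far',.0985)"
```

```text
far tool cm [ 0.01 -0.07  6.04] psi 1.436 tilt [-0.001  0.002] pos [ 0.4514 -0.2838  0.1589] F [-0.1 -0.9  1.3] w 7.01 gf 0.0 t 34.98
```

```bash
python3 -m crank '[[[0,-0.05,1.2,0,0,0],[0,0,1.5,0,0,0],[0,0,1.4,0,0,0],[0,0,1,0,0,0],[0,0,0.6,0,0,0],[0,0,0.3,0,0,0],[0,0,0,0,0,0],[0,0,0,0,0,0]]]' |tail -6
python3 -m crank '[[[0,0,0,0,0,0],[0,0,0,0,0,0],[0,0,0,0,0,0],[0,0,0,0,0,0],[0,0,0,0,0,0],[0,0,0,0,0,0],[0,0,0,0,0,0]]]' 3 50
python3 -m crank '[[[0,0,-0.5,0,0,0],[0,0,-1,0,0,0],[0,0,-1.5,0,0,0],[0,0,-3,0,0,0],[0,0,-3,0,0,0],[0,0,-3,0,0,0],[0,0,-2.5,0,0,0],[0,0,-1,0,0,0]]]' >/dev/null
python3 -m crank '[[[0,0,0,0,0,0],[0,0,0,0,0,0]]]' |tail -6
python3 -c "from h import *
go('bluehome',.252)"
```

```text
time: 35.65
tool_pos: [0.45, -0.2835, 0.0982]
tcp_rot: [2.366, 2.066, 0.0]
wrist_force: [0.8, -0.0, 0.4]
width: 0.818
grip_force: 0.0
time: 36.23
tool_pos: [0.4505, -0.284, 0.0992]
tcp_rot: [2.364, 2.065, 0.001]
wrist_force: [-0.5, 0.1, 5.9]
width: 0.589
grip_force: 53.1
time: 37.07
tool_pos: [0.4493, -0.2829, 0.2521]
tcp_rot: [-2.366, -2.066, 0.0]
wrist_force: [-0.6, 0.2, -4.3]
width: 0.586
grip_force: 52.7
bluehome tool cm [3.131e+01 4.500e+00 2.000e-02] psi 1.436 tilt [ 0.    -0.001] pos [ 0.4493 -0.2829  0.2521] F [-0.6  0.2 -4.3] w 5.0 gf 52.7 t 37.07
```

```bash
python3 -m crank '[[[1.5,0.2,0,0,0,0],[2.5,0.4,0,0,0,0],[3,0.4,0,0,0,0],[3,0.4,0,0,0,0],[3,0.4,0,0,0,0],[3,0.4,0,0,0,0],[3,0.4,0,0,0,0]]]' >/dev/null
python3 -m crank '[[[3,0.4,0,0,0,0],[3,0.5,0,0,0,0],[2.8,0.5,0,0,0,0],[2,0.3,0,0,0,0],[1,0.2,0,0,0,0],[0.5,0,0,0,0,0],[0,0,0,0,0,0],[0,0,0,0,0,0]]]' >/dev/null
python3 -m crank '[[[0,0,0,0,0,0],[0,0,0,0,0,0]]]' >/dev/null
python3 -c "from h import *
go('bluehome',.103)"
```

```text
bluehome tool cm [ 0.16 -0.03 14.97] psi 1.434 tilt [-0. -0.] pos [0.5361 0.0197 0.2527] F [-0.8  0.5 -3.3] w 4.99 gf 52.7 t 38.48
```

```bash
python3 -m crank '[[[0.1,0,2,0,0,0],[0,0,3,0,0,0],[0,0,3,0,0,0],[0,0,2.5,0,0,0],[0,0,2,0,0,0],[0,0,0.9,0,0,0],[0,0,0,0,0,0],[0,0,0,0,0,0]]]' >/dev/null
python3 -m crank '[[[0,0,0,0,0,0],[0,0,0,0,0,0]]]' |tail -6
python3 -c "from h import *
go('bluehome',.103)"
```

```text
time: 39.32
tool_pos: [0.5382, 0.0217, 0.121]
tcp_rot: [2.365, 2.065, 0.005]
wrist_force: [-0.2, -0.6, -2.8]
width: 0.587
grip_force: 52.7
bluehome tool cm [-0.07 -0.22  1.8 ] psi 1.436 tilt [0.    0.004] pos [0.5382 0.0217 0.121 ] F [-0.2 -0.6 -2.8] w 5.01 gf 52.7 t 39.32
```

```bash
python3 -m crank '[[[-0.05,-0.15,0.6,0,0,0],[0,0,0.5,0,0,0],[0,0,0.3,0,0,0],[0,0,0.2,0,0,0],[0,0,0,0,0,0],[0,0,0,0,0,0],[0,0,0,0,0,0]]]' |tail -6
python3 -c "from h import *
go('bluehome',.103)"
```

```text
time: 39.9
tool_pos: [0.5347, 0.0217, 0.1032]
tcp_rot: [-2.366, -2.066, 0.001]
wrist_force: [-4.7, 0.9, 4.2]
width: 0.589
grip_force: 54.0
bluehome tool cm [-0.02  0.13  0.02] psi 1.436 tilt [ 0.    -0.001] pos [0.5347 0.0217 0.1032] F [-4.7  0.9  4.2] w 5.03 gf 54.0 t 39.9
```

```bash
python3 -m crank '[[[0,0,0,0,0,0],[0,0,0,0,0,0],[0,0,0,0,0,0],[0,0,0,0,0,0],[0,0,0,0,0,0]]]' 7.5|tail -6
python3 -m crank '[[[0,0,-0.5,0,0,0],[0,0,-1.5,0,0,0],[0,0,-3,0,0,0],[0,0,-3,0,0,0],[0,0,-3,0,0,0],[0,0,-2.5,0,0,0],[0,0,-0.5,0,0,0]]]'>/dev/null
python3 -m crank '[[[0,0,0,0,0,0.12],[0,0,0,0,0,0.121],[0,0,0,0,0,0.121],[0,0,0,0,0,0.121],[0,0,0,0,0,0.121],[0,0,0,0,0,0.121],[0,0,0,0,0,0.121],[0,0,0,0,0,0.121]]]' 5.5 >/dev/null
python3 -m crank '[[[0,0,0,0,0,0.121],[0,0,0,0,0,0.121],[0,0,0,0,0,0.121],[0,0,0,0,0,0.121],[0,0,0,0,0,0.12],[0,0,0,0,0,0],[0,0,0,0,0,0]]]' |tail -6
python3 -c "from h import *
go('blacktray',.24)"
```

```text
time: 40.32
tool_pos: [0.5351, 0.0216, 0.1028]
tcp_rot: [2.366, 2.066, 0.001]
wrist_force: [-0.8, -0.5, 0.1]
width: 0.88
grip_force: 0.0
time: 42.15
tool_pos: [0.5346, 0.0216, 0.2422]
tcp_rot: [3.135, -0.207, -0.001]
wrist_force: [0.5, -0.1, 0.5]
width: 0.644
grip_force: 0.0
blacktray tool cm [-12.68  31.96   0.23] psi -0.132 tilt [-0.001  0.   ] pos [0.5346 0.0216 0.2422] F [ 0.5 -0.1  0.5] w 5.5 gf 0.0 t 42.15
```

```bash
python3 -m crank '[[[-0.6,1.5,0,0,0,0.003],[-1.1,2.8,0,0,0,0],[-1.2,3,0,0,0,0],[-1.2,3,0,0,0,0],[-1.2,3,0,0,0,0],[-1.2,3,0,0,0,0],[-1.2,3,0,0,0,0]]]' >/dev/null
python3 -m crank '[[[-1.2,3,0,0,0,0],[-1.2,3,0,0,0,0],[-1.2,3,0,0,0,0],[-0.8,2,0,0,0,0],[-0.5,1.2,0,0,0,0],[0,0.4,0,0,0,0],[0,0,0,0,0,0],[0,0,0,0,0,0]]]' >/dev/null
python3 -m crank '[[[0,0,1,0,0,0],[0,0,3,0,0,0],[0,0,3,0,0,0],[0,0,1.5,0,0,0],[0,0,0.8,0,0,0],[0,0,0,0,0,0],[0,0,0,0,0,0],[0,0,0,0,0,0]]]' >/dev/null
python3 -c "from h import *
go('blacktray',.082)"
```

```text
blacktray tool cm [-0.04  0.11  6.91] psi -0.137 tilt [0.002 0.001] pos [ 0.3673 -0.2774  0.1511] F [-0.8  0.1  0.2] w 5.48 gf 0.0 t 44.07
```

```bash
python3 -m crank '[[[0,0.1,1.5,0,0,0],[0,0,1.8,0,0,0],[0,0,1.6,0,0,0],[0,0,1.1,0,0,0],[0,0,0.6,0,0,0],[0,0,0.3,0,0,0],[0,0,0,0,0,0],[0,0,0,0,0,0]]]' |tail -6
python3 -m crank '[[[0,0,0,0,0,0],[0,0,0,0,0,0],[0,0,0,0,0,0],[0,0,0,0,0,0],[0,0,0,0,0,0],[0,0,0,0,0,0],[0,0,0,0,0,0]]]' 2 50
python3 -m crank '[[[0,0,-0.5,0,0,0],[0,0,-1,0,0,0],[0,0,-2,0,0,0],[0,0,-3,0,0,0],[0,0,-3,0,0,0],[0,0,-3,0,0,0],[0,0,-3,0,0,0],[0,0,-1,0,0,0]]]' >/dev/null
python3 -m crank '[[[0,0,0,0,0,0],[0,0,0,0,0,0]]]' |tail -6
python3 -c "from h import *
go('blackhome',.25)"
```

```text
time: 44.73
tool_pos: [0.3667, -0.2785, 0.0816]
tcp_rot: [3.133, -0.217, 0.002]
wrist_force: [-0.2, -0.1, 0.7]
width: 0.646
grip_force: 0.0
time: 45.32
tool_pos: [0.3669, -0.2785, 0.082]
tcp_rot: [3.133, -0.217, 0.003]
wrist_force: [0.0, 1.8, 5.3]
width: 0.463
grip_force: 50.0
time: 46.15
tool_pos: [0.3659, -0.278, 0.2455]
tcp_rot: [3.134, -0.217, 0.0]
wrist_force: [-0.2, 1.1, -2.1]
width: 0.464
grip_force: 50.4
blackhome tool cm [ 12.64 -40.41  -0.45] psi -0.138 tilt [0. 0.] pos [ 0.3659 -0.278   0.2455] F [-0.2  1.1 -2.1] w 3.96 gf 50.4 t 46.15
```

```bash
python3 -m crank '[[[0.5,-1.5,0,0,0,-0.003],[0.9,-2.8,0,0,0,0],[1,-3.1,0,0,0,0],[1,-3.1,0,0,0,0],[1,-3.1,0,0,0,0],[1,-3.1,0,0,0,0],[1,-3.1,0,0,0,0],[1,-3.1,0,0,0,0]]]' >/dev/null
python3 -m crank '[[[1,-3.1,0,0,0,0],[1,-3.1,0,0,0,0],[1,-3.1,0,0,0,0],[0.9,-3.1,0,0,0,0],[0.6,-2.5,0,0,0,0],[0.5,-1.5,0,0,0,0],[0.2,-1,0,0,0,0],[0,0,0,0,0,0]]]' >/dev/null
python3 -m crank '[[[0,0,0,0,0,0],[0,0,0,0,0,0],[0,0,0,0,0,0]]]' >/dev/null
python3 -c "from h import *
go('blackhome',.086)"
```

```text
blackhome tool cm [ 0.17 -0.22 15.97] psi -0.137 tilt [-0.     0.001] pos [0.5449 0.103  0.2457] F [ 0.1  0.5 -1.6] w 3.89 gf 50.6 t 47.73
```

```bash
python3 -m crank '[[[0.15,-0.2,2,0,0,0],[0,0,3,0,0,0],[0,0,3,0,0,0],[0,0,2.5,0,0,0],[0,0,2,0,0,0],[0,0,1.3,0,0,0],[0,0,0,0,0,0],[0,0,0,0,0,0]]]' >/dev/null
python3 -m crank '[[[0,0,0,0,0,0],[0,0,0,0,0,0]]]' >/dev/null
python3 - <<'E'
from h import *
go('blackhome',.086)
cv2.imwrite("pics/s6.png",cv2.resize(read_camera("side")[120:300,240:500],None,fx=2,fy=2))
E
```

```text
blackhome tool cm [-0.18  0.15  2.39] psi -0.135 tilt [ 0.004 -0.001] pos [0.5487 0.1061 0.1099] F [ 0.6  0.4 -0.7] w 3.95 gf 50.5 t 48.57
```

View pics/s6.png

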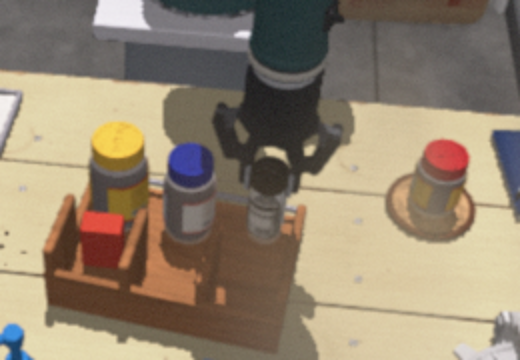

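Blue is back upright and black is held just above its place. Lowering it.

```bash
python3 -m crank '[[[-0.1,0.1,0.8,0,0,0],[0,0,0.6,0,0,0],[0,0,0.4,0,0,0],[0,0,0.3,0,0,0],[0,0,0,0,0,0],[0,0,0,0,0,0],[0,0,0,0,0,0]]]' |tail -6
python3 -c "from h import *
go('blackhome',.086)"
```

```text
time: 49.2
tool_pos: [0.5457, 0.1052, 0.0865]
tcp_rot: [3.134, -0.212, -0.001]
wrist_force: [0.2, -0.3, -1.2]
width: 0.463
grip_force: 50.2
blackhome tool cm [0.11 0.02 0.05] psi -0.135 tilt [-0.  0.] pos [0.5457 0.1052 0.0865] F [ 0.2 -0.3 -1.2] w 3.95 gf 50.2 t 49.2
```

```bash
python3 -m crank '[[[0.05,0,0.1,0,0,0],[0,0,0.05,0,0,0],[0,0,0,0,0,0],[0,0,0,0,0,0],[0,0,0,0,0,0]]]' |tail -6
python3 -m crank '[[[0,0,0,0,0,0],[0,0,0,0,0,0],[0,0,0,0,0,0],[0,0,0,0,0,0],[0,0,0,0,0,0]]]' 5.5|tail -2
python3 -m crank '[[[0,0,-0.5,0,0,0],[0,0,-1.5,0,0,0],[0,0,-3,0,0,0],[0,0,-3,0,0,0],[0,0,-3,0,0,0],[0,0,-3,0,0,0],[0,0,-2,0,0,0],[0,0,0,0,0,0]]]'>/dev/null
python3 -m crank '[[[-1,2.5,0,0,0,0],[-1,3.3,0,0,0,0],[-1,3.3,0,0,0,0],[-1,3.3,0,0,0,0],[-1,3.3,0,0,0,0],[-1,3.3,0,0,0,0],[-1,3.3,0,0,0,0],[-1,3.3,0,0,0,0]]]'>/dev/null
python3 -m crank '[[[-1,3.3,0,0,0,0],[-1,3.3,0,0,0,0],[-1,3.3,0,0,0,0],[-1,3.3,0,0,0,0],[0,3.3,0,0,0,0],[0,2,0,0,0,0],[0,0,0,0,0,0],[0,0,0,0,0,0]]]'|tail -6
python3 - <<'E'
from h import *
I=read_camera("top");cv2.imwrite("pics/t2.png",I[140:350,120:480]);cv2.imwrite("pics/s7.png",read_camera("side"))
for n,c,z,box in(('red','red',.094,(120,220,240,330)),('smallyel','yel',.092,(380,160,480,260)),('blue','blue',.132,(235,160,370,270)),('black','black',.117,(235,160,290,270)),('bigyel','yel',.14,(235,160,370,270)),('carton','red',.076,(235,160,370,270))):
    for b in blobs(I,c,box): print(n,np.round(b[:3],1),ray("top",b[0],b[1],z)[:2].round(4))
E
```

```text
time: 49.62
tool_pos: [0.5468, 0.1052, 0.086]
tcp_rot: [-3.134, 0.212, -0.001]
wrist_force: [-1.9, -0.8, 4.4]
width: 0.463
grip_force: 50.9
width: 0.646
grip_force: 0.0
time: 52.03
tool_pos: [0.3673, -0.316, 0.2444]
tcp_rot: [-3.133, 0.216, 0.002]
wrist_force: [-0.9, 0.6, 0.1]
width: 0.646
grip_force: 0.0
red [157.  275.6 529. ] [0.452  0.3123]
smallyel [437.1 213.  370.5] [ 0.5911 -0.271 ]
blue [297.8 237.  468. ] [0.5347 0.0196]
black [255.8 230.7 328.5] [0.5471 0.1059]
bigyel [339.2 243.4 671.5] [ 0.5229 -0.0633]
carton [341.5 212.8 319.5] [ 0.5902 -0.0708]
```

View pics/t2.png

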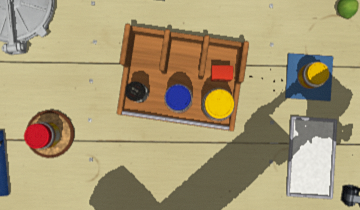

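View pics/s7.png

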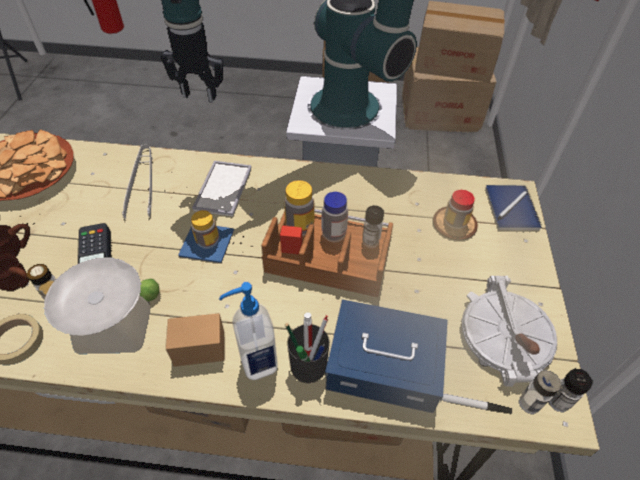

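The jars stand on the coaster (460,210) and tile (205,235). Blue and black are back within about 2 mm, and nothing else has moved.

```bash
python3 -c "from workcell import *
print(finish_job())"
```

```text
the job is handed in; nothing more can be done
None
```

Job handed in at about 52 s: the red jar is on the coaster and the small yellow jar on the tile (both within about 4 mm of centre), the blue and black-cap jars are back in the rack within about 2 mm, and the carton and big yellow jar were not touched.

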